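Peel the top clay tray off its sticky stack

ROBOT

A 6-joint arm with a two-finger parallel gripper is mounted at the origin on the work surface. World frame = base frame: x ahead of the robot, y to its left, z up, the work surface at z = 0. Lengths are in m, angles in rad, forces in N, time in s.
With the tool pointing down it reaches from about 0.25 to 0.725 m from the base axis. Payload 4 kg.
Tool frame: the origin (TCP) lies at the very end of the fingers, on their centre line; the grasp point (between the pads) lies 19 mm behind it; z points along the fingers, y is the line along which they close (so a half turn about z gives the same grasp; the last joint's range is limited). The gripper opens to 85 mm and grips with 20 to 120 N. Pads are 22 mm wide; open, the fingers measure 114 mm over their backs; the gripper's body (76 mm by 85 mm) begins 54 mm behind the grasp point. The pads swing forward as they close: fully open they stand 13 mm farther back than shut.
Start: joints at [-1.197, 0.241, 0.005, 1.335, 0, 1.571], TCP at [0.183, -0.465, 0.231] pointing down, gripper open.
Joint ranges: [-2.72, 2.72], [-1.05, 1.87], [-1.09, 1.28], [-1.99, 2.15], [-1.42, 1.44], [-3.14, 3.14]. Speed limits (rad/s): [2.79, 2.79, 3.14, 3.14, 3.14, 3.14].

INTERFACE

Orientations are given as a unit quaternion [x, y, z, w].
In Python, from bench import arm gives the robot as it stands.
- The arm moves only by the shell command python3 -m jog 'ROWS' [FORCE]. ROWS is JSON, a list of rows, each an object with "travel": the shift along the tool's x, y, z in m, a list of three; "dr": the turn, a rotation vector about the tool's x, y, z in rad, a list of three; "gripper": the opening, from 0 (shut) to 1 (fully open). A call has 1 to 12 rows; each row is the pose to reach, as a shift and turn from the pose commanded when the call began, along the tool's axes at that moment; what a row does not reach only later rows make up. A row lasts 1/10 s, in which the tool goes at most 50 mm and 8.59 degrees, less where a joint would pass 70% of its speed; a pose out of reach is approached as far as the arm can. A call with a gripper value outside its range is refused whole. The fingers move at their own pace and stop on an object; FORCE is the grip in N (left out, the last holds). Time passes only in rows, so rows that repeat a pose let the fingers close. It gives the time, the measured TCP pose, the force, the opening and the grip force at its end, in the units of the state.
- arm.read_state(): the state, without advancing time (a new reading comes with each control period).
- arm.capture(name): name is "scene" or "top"; returns the picture (420x560x3 uint8, red, green, blue); there is no depth.
- arm.get_calibration(name): a dict with "mtx" (3x3 intrinsics, pixels), "camera_from_world" (4x4, takes a point from world to camera coordinates). Camera axes: x right, y down, z forward; pixel columns grow to the right and rows downward; lengths in m; the calibration is good to about 2 mm. A picture is of the moment at which its call begins. get_calibration takes no time and is no camera call.
- arm.job_done(): hands the job in; it is judged then, once.
The state is a dict: "time_s": time; "q": joint angles; "qvel": joint speeds; "effort": joint torques, N m; "eef_pos": TCP position; "tcp_rot": TCP orientation; "ft_force": force on the tool from outside, world axes, zero at the start; "torque": the same for the moment, N m; "finger_gap": finger opening in m; "grip_force": force on a finger pad.
Only numpy, scipy, OpenCV 4.12 (cv2) and the standard library are available. Lean on these libraries where they do the work, as an engineer would, in place of code of your own. Each camera call takes 0.05 s, during which the arm holds its last target. There are 200 camera calls.

TASK

The little trays on the clay bench are stuck in their stack. Lift the small white jar out of the top tray and stand it upright on the white board, then take the top tray by its upright ear and peel it off: raise the ear's corner about 3 cm first while the opposite corner still sits in the tray below, leaving the lower trays standing where they are on the bench. Finish while still holding the tray level by its ear, well clear (a good hand's breadth or more) above the middle of the board, resting on nothing, and do not knock over or push about the other things on the bench.

Things in the scene. Friction and masses are not known exactly. Their poses are not given: they have to be found in the camera images.
- tray: Top tray: light grey metal, 80 g, flared, cut corners, about 125 x 105 mm at the rim, floor 100 x 80 mm, one upright ear above the (+x, +y) corner. Origin under the centre of its feet; x along the long side, y the short, z up. Feet 7 mm tall at (+-33, +-24) mm; floor's top at z = 10 mm, rim top at 26 mm, walls 2.5 mm. Starts nested in the lower trays, its four tacky feet on the floor below.
- tray_ear (a point): Gripping point of the ear, at (56, 46, 46) mm in the tray's frame. The ear is an upright plate 10 mm thick, 28 mm long, 34 mm tall; its length runs outwards at 45 degrees between the tray's +x and +y, its broad faces look along the (-x, +y) and (+x, -y) diagonals. Its top edge is 12 mm above the point, the rim 20 mm below. Axes as the tray's.
- tray_far (a point): Underside of the foot opposite the ear, (-33, -24, 0) mm in the tray's frame, axes as the tray's. Each of the 4 feet clings with 1.5 to 2.5 N until raised 4 mm. A square pull takes about 8 N and drags the stack up with it at first; tilting the tray up by the ear about this corner by 15 degrees or so frees the other feet one by one.
- lower: Rest of the stack: two more such trays without ears, joined to a dark steel foot plate 120 x 100 x 10 mm, together about 0.6 kg, loose on the bench. Origin at the centre of its underside, axes as the top tray's at the start; the top tray's feet stand 30 mm above this origin. The tray walls nest with about 3.5 mm of play.
- jar: Small white plastic jar, round, 44 mm in diameter, 52 mm tall in all, its white cap the top 16 mm, 40 mm in diameter on a slightly narrower neck, about 80 g, standing upright on the floor of the top tray, near its middle, at the start. Origin at the centre of its underside, z up its axis.
- board: White laminate work board lying fixed on the bench, 200 x 200 mm, 8 mm thick. Origin at the centre of its underside; x and y along its sides, z up.
- blank: Bystander: steel ring blank 28 mm across, 8 mm tall, lying on the board near its (+x, +y) corner, at about (72, 72) mm from the board's centre. Origin at the centre of its underside.
- beaker: Bystander: clear glass beaker, 68 mm across the rim, 75 mm tall, on the bench. Origin at the centre of its underside.
- tape: Bystander: roll of paper tape, 84 mm across, 24 mm tall, lying on the bench. Origin at the centre of its underside.
- cap: Bystander: white screw cap, 52 mm across, 12 mm tall, lying on the bench between stack and board. Origin at the centre of its underside.
- brush: Bystander: brush lying on the bench beyond the working area.
- block: Bystander: cork sanding block 90 x 55 x 30 mm on the bench beyond the working area. Origin at the centre of its underside.
Not all that is in view belongs to the job. What is shaped like the tray but red is not meant. Several things have the shape of the jar; the one meant has the colours described above.

How it is judged:
On the way, in this order (a step that is already met when the one before it is completed fails the run):
1. the jar stands upright on the board, let go (x of jar in the frame of board between -0.085 and 0.085 m and y of jar in the frame of board between -0.085 and 0.085 m and angle between jar's own z axis and vertical below 0.2 rad and contact force between jar and board above 0.1 N and linear speed of jar below 0.05 m/s and contact force between the fingers and jar below 0.05 N), for 0.2 s.
2. the ear's corner of the top tray is raised by 20 mm or more while the opposite corner is still within 8 mm of its seat in the tray below (z of tray_ear in the frame of lower above 0.096 m and z of tray_far in the frame of lower below 0.038 m and contact force between the fingers and tray above 0.3 N), for 0.05 s.
At the end, for the whole second after the job is handed in: Tray gripped by its ear, still, within 0.3 rad of level, underside 110 mm or more above the bench, centre within 70 mm of the board's along both its axes, carried by nothing else; jar upright, released, within 85 mm of the board's centre; lower trays flat, within 40 mm of their start (all of step 1 and contact force between the fingers and tray above 0.5 N and height (world z) of tray above 0.11 m and height (world z) of tray_far above 0.1 m and angle between tray's own z axis and vertical below 0.3 rad and linear speed of tray below 0.05 m/s and x of tray in the frame of board between -0.07 and 0.07 m and y of tray in the frame of board between -0.07 and 0.07 m and contact force between tray and lower below 0.02 N and contact force between tray and jar below 0.02 N and contact force between tray and board below 0.02 N and distance of lower from where it was at the start of the episode below 0.04 m and angle between lower's own z axis and vertical below 0.05 rad and height (world z) of lower below 0.005 m); the arm keeps its last pose, push and grip.
It fails at once if the lower trays are lifted off the bench or tipped (height (world z) of lower above 0.015 m or angle between lower's own z axis and vertical above 0.2 rad).
It fails at once if the jar is tipped over (angle between jar's own z axis and vertical above 0.8 rad).
It fails at once if a bystander is knocked over or pushed about (more than 40 mm) (distance of any of blank, beaker, tape, cap, brush, block from where it was at the start of the episode above 0.04 m or angle between beaker's own z axis and vertical above 0.6 rad).
It also fails if it takes over 61 s, if anything falls off the work surface, if the arm or the gripper's body presses on something with over 40 N, if the wrist force passes 120 N, or if a joint passes its speed limit or range.

## Working session

There is one attempt and no reset: what is moved stays moved. The work goes in short steps, Python scripts to look and compute and a shell command to move; the robot and the scene stay as the last step left them, time stands still between calls to the robot, and variables do not carry over. Pictures are saved under pics/ and viewed, at most 13 in all, crops included, and the job is handed in when it is done.

```bash
mkdir -p pics; ls; python3 - <<'E'
from bench import arm
import cv2
for n in("scene","top"):
    cv2.imwrite(f"pics/{n}0.png",arm.capture(n)[:,:,::-1])
    c=arm.get_calibration(n);print(c)
print(arm.read_state())
E
```

```text
pics
{'mtx': array([[442.57785629,   0.        , 279.7484955 ],
       [  0.        , 442.57785629, 208.02009888],
       [  0.        ,   0.        ,   1.        ]]), 'camera_from_world': array([[ 0.38213633,  0.92403893, -0.01113057, -0.24474946],
       [ 0.65418177, -0.27900487, -0.70299538, -0.29568246],
       [-0.65270058,  0.26135866, -0.71110731,  1.38743778],
       [ 0.        ,  0.        ,  0.        ,  1.        ]])}
{'mtx': array([[478.75989154,   0.        , 283.46340862],
       [  0.        , 478.75989154, 219.36416604],
       [  0.        ,   0.        ,   1.        ]]), 'camera_from_world': array([[ 0.01283942, -0.99986427, -0.01032462,  0.02168517],
       [-0.98055224, -0.01056781, -0.19597352,  0.55053443],
       [ 0.19583781,  0.01264001, -0.98055483,  1.2185054 ],
       [ 0.        ,  0.        ,  0.        ,  1.        ]])}
{'time_s': 0.1, 'q': array([-1.19699512e+00,  2.41335648e-01,  3.87545656e-03,  1.33522208e+00,
       -1.52473557e-05,  1.57077823e+00]), 'qvel': array([ 0.00027039, -0.0009846 ,  0.00316012,  0.0021204 ,  0.00160722,
       -0.00264171]), 'effort': array([-8.28646421e-05, -3.73137546e+01,  2.53010184e+01,  1.08809824e-02,
       -5.36833443e-05,  1.17424841e-05]), 'eef_pos': array([ 0.18236719, -0.46494725,  0.23050929]), 'tcp_rot': array([ 9.82582747e-01,  1.85823186e-01, -1.82700719e-04, -9.25137360e-04]), 'ft_force': array([ 0.55979884, -0.4522815 ,  0.16502332]), 'torque': array([ 0.0046568 , -0.04474868,  0.020205  ]), 'grip_force': 0.0, 'finger_gap': 0.08534446211726487}
```

View pics/scene0.png

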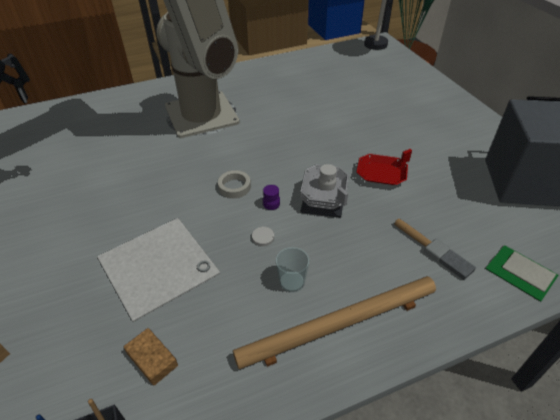

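View pics/top0.png

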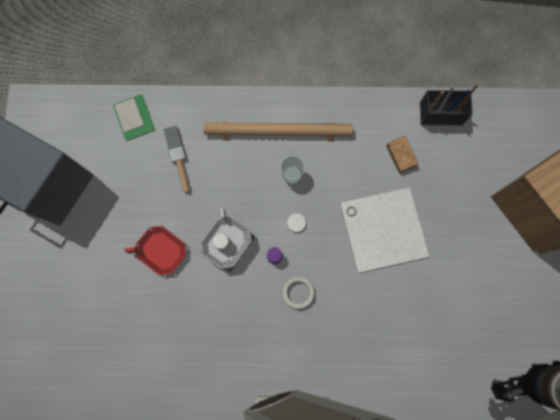

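The top view shows the stack at about (227,243), the jar cap at (220,241), the ear at (224,213), the board centre at (385,229), the ring at (351,211) and the cap at (297,222). The purple jar at (275,256) and the red tray at (160,251) are decoys. I'll zoom in on the stack.

```bash
cat > h.py <<'E'
import numpy as np, cv2
from bench import arm
def ray(n,u,v,z):
    c=arm.get_calibration(n);T=c["camera_from_world"];R=T[:3,:3];o=-R.T@T[:3,3]
    d=R.T@np.linalg.solve(c["mtx"],[u,v,1]);return (o+d*(z-o[2])/d[2])
def px(n,p):
    c=arm.get_calibration(n);q=c["mtx"]@(c["camera_from_world"]@[*p,1])[:3];return q[:2]/q[2]
E
python3 - <<'E'
from h import *
t=cv2.imread("pics/top0.png");s=cv2.imread("pics/scene0.png")
a=cv2.resize(t[195:280,190:270],(400,425),interpolation=cv2.INTER_CUBIC)   #5x
b=cv2.resize(s[150:235,285:365],(400,425),interpolation=cv2.INTER_CUBIC)
cv2.imwrite("pics/crop.png",np.hstack([a,b]))
# board
m=((t.min(2)>150)).astype(np.uint8)
m[:, :335]=0;m[:180]=0;m[280:]=0;m[:,440:]=0
c=max(cv2.findContours(cv2.morphologyEx(m,cv2.MORPH_CLOSE,np.ones((5,5))),0,1)[0],key=cv2.contourArea)
r=cv2.boxPoints(cv2.minAreaRect(c));print(r)
P=np.array([ray("top",*p,.008) for p in r]);print(P,P.mean(0),np.linalg.norm(P-np.roll(P,1,0),axis=1))
for nm,u,v,z in[("blank",351,211,.016),("cap",297,222,.012),("jar",220,241,.092),("ear",224,211,.088),("beaker",292,165,.075),("purple",275,256,.05),("tape",299,293,.024)]:print(nm,ray("top",u,v,z))
E
```

```text
[[339.6471  201.58826]
 [410.70593 183.82355]
 [428.6471  255.58826]
 [357.58826 273.35297]]
[[ 0.61153446 -0.12650366  0.008     ]
 [ 0.6645564  -0.32516976  0.008     ]
 [ 0.46372749 -0.3657631   0.008     ]
 [ 0.41342469 -0.17275282  0.008     ]] [ 0.53831076 -0.24754734  0.008     ] [0.20343664 0.20561991 0.20489039 0.19945762]
blank [ 0.58337344 -0.15652441  0.016     ]
cap [ 0.55176539 -0.00852738  0.012     ]
jar [0.4845404  0.18944259 0.092     ]
ear [0.56407899 0.18267577 0.088     ]
beaker [0.69474646 0.00698892 0.075     ]
purple [0.45269642 0.04923997 0.05      ]
tape [ 0.35840055 -0.01501351  0.024     ]
```

View pics/crop.png

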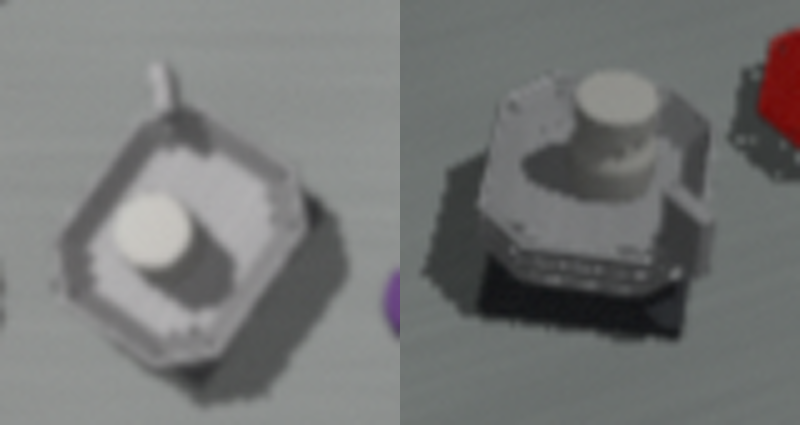

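The crop shows the tray's rim octagon with its long side pointing up and right, at a yaw of about -35°. The ear points up from the top corner, its outer top edge near crop (157,68). The jar cap is at (153,231) in the left view and (618,97) in the right. Next I compute poses from these and cross-check them in both views.

```bash
python3 - <<'E'
from h import *
T=lambda x,y:(189.6+x/5,194.6+y/5); S=lambda x,y:(284.6+(x-400)/5,149.6+y/5)
print("jar",ray("top",*T(153,231),.092),ray("scene",*S(618,97),.092))
C=[(62,245),(70,290),(160,362),(215,355),(305,225),(298,175),(205,115),(150,122)]
P=np.array([ray("top",*T(*c),.056)[:2] for c in C]);print(P.round(4));print("centre",P.mean(0),((P[:4]+P[4:])/2).round(4))
print("minrect",cv2.minAreaRect((P*1000).astype(np.float32)))
Q=np.array([ray("scene",*S(*c),.056)[:2] for c in [(480,205),(520,255),(668,272),(710,235),(712,125),(665,85),(552,72),(500,100)]]);print(Q.round(4),Q.mean(0));print(cv2.minAreaRect((Q*1000).astype(np.float32)))
print("ear outer/inner top",ray("top",*T(158,66),.088),ray("scene",*S(707,215),.088),ray("scene",*S(670,188),.088))
for c in[(0.495,.175)]:
  for yaw in(-35,):
    y=np.radians(yaw);R=np.array([[np.cos(y),-np.sin(y)],[np.sin(y),np.cos(y)]]);print("ear pred",c+R@[.056,.046])
E
```

```text
jar [0.48506345 0.18894997 0.092     ] [0.48937086 0.18820947 0.092     ]
[[0.4825 0.2419]
 [0.4588 0.2366]
 [0.4215 0.1879]
 [0.4255 0.1593]
 [0.4946 0.1141]
 [0.5214 0.1185]
 [0.5532 0.1689]
 [0.5491 0.1981]]
centre [0.48834025 0.17816131] [[0.4886 0.178 ]
 [0.4901 0.1776]
 [0.4874 0.1784]
 [0.4873 0.1787]]
minrect ((487.95361328125, 178.42727661132812), (100.37117004394531, 121.49779510498047), 56.81843185424805)
[[0.4973 0.1136]
 [0.5355 0.1166]
 [0.5724 0.1745]
 [0.5583 0.2041]
 [0.4896 0.2425]
 [0.4534 0.2355]
 [0.4218 0.1878]
 [0.4312 0.1545]] [0.49494149 0.17864515]
((495.6098327636719, 178.75173950195312), (109.09886932373047, 135.11123657226562), 58.24608612060547)
ear outer/inner top [0.57252651 0.19029421 0.088     ] [0.57447465 0.19029654 0.088     ] [0.55195238 0.18337773 0.088     ]
ear pred [0.56725703 0.18056071]
```

```bash
python3 -m jog '[{"travel":[0.522,-0.498,0],"dr":[0,0,-2.977],"gripper":1},{"travel":[0.522,-0.498,0],"dr":[0,0,-2.977],"gripper":1},{"travel":[0.522,-0.498,0],"dr":[0,0,-2.977],"gripper":1},{"travel":[0.522,-0.498,0],"dr":[0,0,-2.977],"gripper":1},{"travel":[0.522,-0.498,0],"dr":[0,0,-2.977],"gripper":1},{"travel":[0.522,-0.498,0],"dr":[0,0,-2.977],"gripper":1},{"travel":[0.522,-0.498,0],"dr":[0,0,-2.977],"gripper":1},{"travel":[0.522,-0.498,0],"dr":[0,0,-2.977],"gripper":1},{"travel":[0.522,-0.498,0],"dr":[0,0,-2.977],"gripper":1},{"travel":[0.522,-0.498,0],"dr":[0,0,-2.977],"gripper":1},{"travel":[0.522,-0.498,0],"dr":[0,0,-2.977],"gripper":1},{"travel":[0.522,-0.498,0],"dr":[0,0,-2.977],"gripper":1}]' 40
cat >> h.py <<'E'
from scipy.spatial.transform import Rotation as Ro
def goal(p,yaw_y,tilt=None,verbose=True):
    """travel, dr from the measured pose to TCP p, tool down, tool y at yaw_y deg, then world rotvec tilt"""
    s=arm.read_state();R0=Ro.from_quat(s["tcp_rot"]);a=np.radians(yaw_y);y=np.array([np.cos(a),np.sin(a),0]);z=np.array([0,0,-1.])
    R1=Ro.from_matrix(np.c_[np.cross(y,z),y,z])
    if tilt is not None:R1=Ro.from_rotvec(tilt)*R1
    d=(R0.inv()*R1).as_rotvec()
    print("t",round(s["time_s"],2),"travel",R0.inv().apply(np.array(p)-s["eef_pos"]).round(4),"dr",d.round(4),"pos",s["eef_pos"].round(4),"q",s["q"].round(2),"F",s["ft_force"].round(1),"gap",round(s["finger_gap"],4),"grip",round(s["grip_force"],1))
E
python3 -c "
from h import *
goal((.487,.1886,.12),102)"
```

```text
time_s: 1.3
eef_pos: [0.4356, 0.0808, 0.2311]
tcp_rot: [0.462, 0.887, -0.0, -0.0]
ft_force: [1.5, -1.4, -0.0]
finger_gap: 0.0857
grip_force: 0.0
t 1.3 travel [0.059  0.1039 0.1111] dr [-4.0000e-04 -1.0000e-04 -1.1705e+00] pos [0.4356 0.0808 0.2311] q [ 0.18  0.13 -0.13  1.31 -0.    1.14] F [ 1.5 -1.4 -0. ] gap 0.0857 grip 0.0
```

```bash
python3 -m jog '[{"travel":[0.059,0.104,0.03],"dr":[0,0,-1.17],"gripper":1},{"travel":[0.059,0.104,0.03],"dr":[0,0,-1.17],"gripper":1},{"travel":[0.059,0.104,0.05],"dr":[0,0,-1.17],"gripper":1},{"travel":[0.059,0.104,0.08],"dr":[0,0,-1.17],"gripper":1},{"travel":[0.059,0.104,0.08],"dr":[0,0,-1.17],"gripper":1},{"travel":[0.059,0.104,0.08],"dr":[0,0,-1.17],"gripper":1},{"travel":[0.059,0.104,0.08],"dr":[0,0,-1.17],"gripper":1},{"travel":[0.059,0.104,0.08],"dr":[0,0,-1.17],"gripper":1},{"travel":[0.059,0.104,0.08],"dr":[0,0,-1.17],"gripper":1},{"travel":[0.059,0.104,0.08],"dr":[0,0,-1.17],"gripper":1}]'
python3 -c "
from h import *
goal((.487,.1886,.055),102)"
```

```text
time_s: 2.3
eef_pos: [0.4875, 0.1861, 0.151]
tcp_rot: [-0.1, 0.995, -0.0, -0.0]
ft_force: [0.7, -0.4, 0.1]
finger_gap: 0.0854
grip_force: 0.0
t 2.3 travel [-0.0001  0.0026  0.096 ] dr [-0.0001 -0.0007 -0.0097] pos [0.4875 0.1861 0.151 ] q [ 0.36  0.33 -0.08  1.15 -0.    0.16] F [ 0.7 -0.4  0.1] gap 0.0854 grip 0.0
```

```bash
python3 -m jog '[{"travel":[0,0.001,0.03],"dr":[0,0,0],"gripper":1},{"travel":[0,0.001,0.06],"dr":[0,0,0],"gripper":1},{"travel":[0,0.001,0.08],"dr":[0,0,0],"gripper":1},{"travel":[0,0.001,0.096],"dr":[0,0,0],"gripper":1},{"travel":[0,0.001,0.096],"dr":[0,0,0],"gripper":1},{"travel":[0,0.001,0.096],"dr":[0,0,0],"gripper":1}]' 40
python3 -c "
from h import *
cv2.imwrite('pics/j1.png',cv2.resize(arm.capture('scene')[120:270,250:400,::-1],(600,600)))
goal((.487,.1886,.055),102)"
```

```text
time_s: 2.9
eef_pos: [0.4874, 0.1871, 0.0554]
tcp_rot: [-0.1, 0.995, -0.0, -0.0]
ft_force: [-0.3, 0.4, -0.2]
finger_gap: 0.0852
grip_force: 0.0
t 2.95 travel [0.0008 0.0014 0.0011] dr [ 0.0002  0.0011 -0.0081] pos [0.4881 0.1874 0.0561] q [ 0.37  0.43 -0.22  0.93  0.    0.17] F [ 1.  -0.6 -0.6] gap 0.0857 grip 0.0
```

View pics/j1.png

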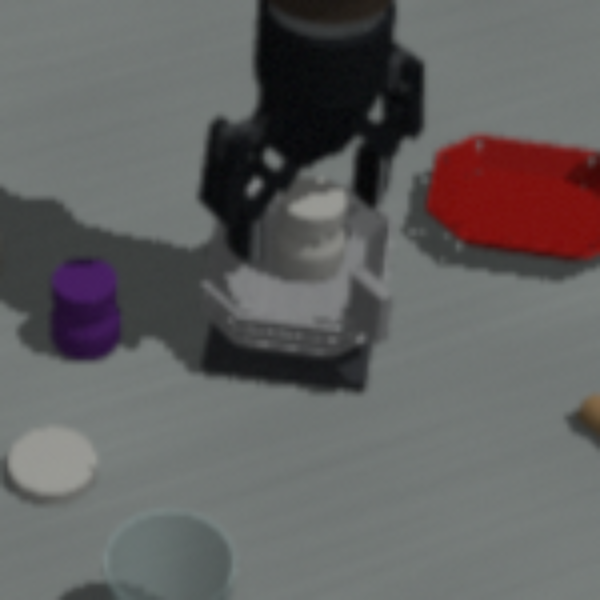

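The jar, at (317,207) in this crop, sits between the open fingers, so I close and lift.

```bash
python3 -m jog '[{"travel":[0,0,0],"dr":[0,0,0],"gripper":0.2},{"travel":[0,0,0],"dr":[0,0,0],"gripper":0.2},{"travel":[0,0,0],"dr":[0,0,0],"gripper":0.2},{"travel":[0,0,0],"dr":[0,0,0],"gripper":0.2},{"travel":[0,0,0],"dr":[0,0,0],"gripper":0.2},{"travel":[0,0,0],"dr":[0,0,0],"gripper":0.2},{"travel":[0,0,0],"dr":[0,0,0],"gripper":0.2}]' 40
```

```text
time_s: 3.65
eef_pos: [0.4881, 0.1876, 0.0566]
tcp_rot: [-0.101, 0.995, 0.001, 0.001]
ft_force: [-0.9, 0.7, 5.7]
finger_gap: 0.0411
grip_force: 39.6
```

```bash
python3 -m jog '[{"travel":[0,0,-0.015],"dr":[0,0,0],"gripper":0.2},{"travel":[0,0,-0.035],"dr":[0,0,0],"gripper":0.2},{"travel":[0,0,-0.06],"dr":[0,0,0],"gripper":0.2},{"travel":[0,0,-0.09],"dr":[0,0,0],"gripper":0.2},{"travel":[0,0,-0.1],"dr":[0,0,0],"gripper":0.2},{"travel":[0,0,-0.1],"dr":[0,0,0],"gripper":0.2}]' 40
python3 -c "
from h import *
goal((.52,-.265,.157),54)"
```

```text
time_s: 4.25
eef_pos: [0.4887, 0.1876, 0.1569]
tcp_rot: [-0.101, 0.995, 0.001, 0.002]
ft_force: [-0.1, -0.3, -1.3]
finger_gap: 0.0409
grip_force: 40.5
t 4.25 travel [ 0.0602 -0.4497 -0.0006] dr [0.0023 0.0035 0.8305] pos [0.4887 0.1876 0.1569] q [ 0.37  0.33 -0.08  1.16 -0.    0.16] F [-0.1 -0.3 -1.3] gap 0.0409 grip 40.5
```

```bash
python3 -m jog '[{"travel":[0.002,-0.02,0],"dr":[0,0,0.03],"gripper":0.2},{"travel":[0.007,-0.055,0],"dr":[0,0,0.1],"gripper":0.2},{"travel":[0.013,-0.1,0],"dr":[0,0,0.18],"gripper":0.2},{"travel":[0.019,-0.145,0],"dr":[0,0,0.26],"gripper":0.2},{"travel":[0.025,-0.19,0],"dr":[0,0,0.34],"gripper":0.2},{"travel":[0.031,-0.235,0],"dr":[0,0,0.42],"gripper":0.2},{"travel":[0.037,-0.28,0],"dr":[0,0,0.5],"gripper":0.2},{"travel":[0.043,-0.325,0],"dr":[0,0,0.58],"gripper":0.2},{"travel":[0.049,-0.37,0],"dr":[0,0,0.66],"gripper":0.2},{"travel":[0.055,-0.41,0],"dr":[0,0,0.74],"gripper":0.2},{"travel":[0.058,-0.435,0],"dr":[0,0,0.8],"gripper":0.2},{"travel":[0.06,-0.45,0],"dr":[0,0,0.83],"gripper":0.2}]' 40
python3 -m jog '[{"travel":[0,0,0.02],"dr":[0,0,0],"gripper":0.2},{"travel":[0,0,0.05],"dr":[0,0,0],"gripper":0.2},{"travel":[0,0,0.08],"dr":[0,0,0],"gripper":0.2},{"travel":[0,0,0.105],"dr":[0,0,0],"gripper":0.2},{"travel":[0,0,0.115],"dr":[0,0,0],"gripper":0.2},{"travel":[0,0,0.115],"dr":[0,0,0],"gripper":0.2}]' 40
python3 -c "
from h import *
cv2.imwrite('pics/b1.png',cv2.resize(arm.capture('scene')[190:340,70:270,::-1],(800,600)))
goal((.52,-.265,.026),54)"
```

```text
time_s: 5.45
eef_pos: [0.5179, -0.2676, 0.1529]
tcp_rot: [0.311, 0.951, 0.0, -0.002]
ft_force: [0.0, 0.1, -1.7]
finger_gap: 0.0407
grip_force: 40.6
time_s: 6.05
eef_pos: [0.5173, -0.2642, 0.0379]
tcp_rot: [0.308, 0.951, 0.001, -0.003]
ft_force: [-0.3, -0.5, -1.5]
finger_gap: 0.041
grip_force: 40.6
t 6.1 travel [-0.0012  0.0008  0.0136] dr [-0.0002 -0.0021  0.0013] pos [ 0.5186 -0.2649  0.0396] q [-0.47  0.55 -0.06  0.96  0.    0.15] F [-0.5  0.1 -0.6] gap 0.0409 grip 40.6
```

View pics/b1.png

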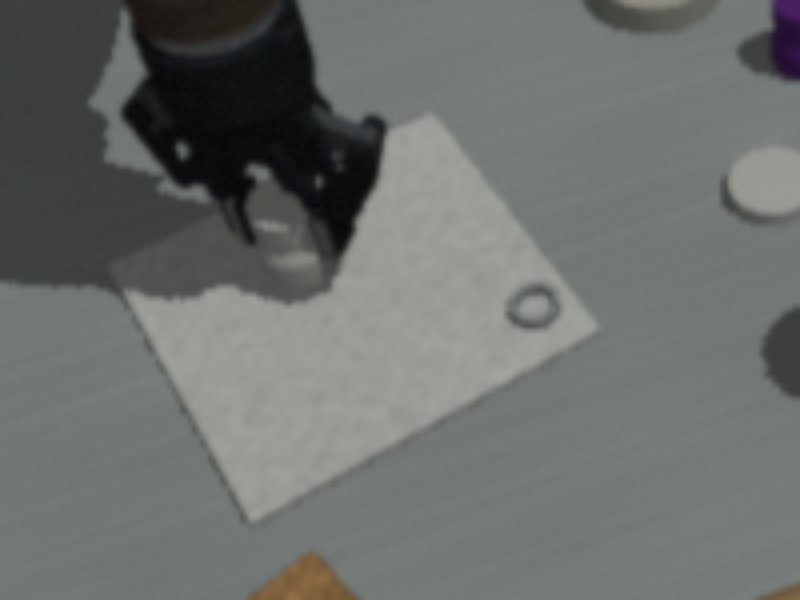

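The jar, at (290,270) in the crop, is over the board and clear of the ring at (532,306). I lower it gently.

```bash
python3 -m jog '[{"travel":[0,0,0.006],"dr":[0,0,0],"gripper":0.2},{"travel":[0,0,0.01],"dr":[0,0,0],"gripper":0.2},{"travel":[0,0,0.013],"dr":[0,0,0],"gripper":0.2},{"travel":[0,0,0.015],"dr":[0,0,0],"gripper":0.2},{"travel":[0,0,0.015],"dr":[0,0,0],"gripper":0.2}]' 40
```

```text
time_s: 6.6
eef_pos: [0.519, -0.2657, 0.0252]
tcp_rot: [0.309, 0.951, 0.0, -0.0]
ft_force: [0.3, 0.0, -1.2]
finger_gap: 0.0413
grip_force: 40.6
```

```bash
python3 -m jog '[{"travel":[0,0,0.001],"dr":[0,0,0],"gripper":0.2},{"travel":[0,0,0.002],"dr":[0,0,0],"gripper":0.2},{"travel":[0,0,0.002],"dr":[0,0,0],"gripper":0.2}]' 40
python3 -m jog '[{"travel":[0,0,0.001],"dr":[0,0,0],"gripper":0.2},{"travel":[0,0,0.002],"dr":[0,0,0],"gripper":0.2},{"travel":[0,0,0.002],"dr":[0,0,0],"gripper":0.2}]' 40
```

```text
time_s: 6.9
eef_pos: [0.5193, -0.2659, 0.0247]
tcp_rot: [0.309, 0.951, -0.0, 0.0]
ft_force: [-2.3, 1.4, 6.5]
finger_gap: 0.0407
grip_force: 41.5
time_s: 7.2
eef_pos: [0.5193, -0.2659, 0.0246]
tcp_rot: [0.309, 0.951, -0.0, 0.001]
ft_force: [-6.8, 2.9, 17.8]
finger_gap: 0.0409
grip_force: 42.7
```

Contact. I ease back up 2.5 mm, open, and then rise.

```bash
python3 -m jog '[{"travel":[0,0,-0.0025],"dr":[0,0,0],"gripper":0.2},{"travel":[0,0,-0.0025],"dr":[0,0,0],"gripper":0.7},{"travel":[0,0,-0.0025],"dr":[0,0,0],"gripper":1},{"travel":[0,0,-0.0025],"dr":[0,0,0],"gripper":1},{"travel":[0,0,-0.0025],"dr":[0,0,0],"gripper":1},{"travel":[0,0,-0.0025],"dr":[0,0,0],"gripper":1},{"travel":[0,0,-0.0025],"dr":[0,0,0],"gripper":1},{"travel":[0,0,-0.03],"dr":[0,0,0],"gripper":1},{"travel":[0,0,-0.075],"dr":[0,0,0],"gripper":1},{"travel":[0,0,-0.125],"dr":[0,0,0],"gripper":1},{"travel":[0,0,-0.15],"dr":[0,0,0],"gripper":1},{"travel":[0,0,-0.15],"dr":[0,0,0],"gripper":1}]'
python3 -c "
from h import *
goal((.561,.186,.175),102)"
```

```text
time_s: 8.4
eef_pos: [0.522, -0.2672, 0.1768]
tcp_rot: [0.309, 0.951, -0.001, 0.005]
ft_force: [-0.1, 0.5, 1.1]
finger_gap: 0.0853
grip_force: 0.0
t 8.4 travel [0.2346 0.3897 0.    ] dr [-0.0028  0.0103 -0.8373] pos [ 0.522  -0.2672  0.1768] q [-0.47  0.43  0.13  1.26 -0.    0.15] F [-0.1  0.5  1.1] gap 0.0853 grip 0.0
```

```bash
python3 -m jog '[{"travel":[0.015,0.025,0],"dr":[0,0,-0.06],"gripper":1},{"travel":[0.036,0.06,0],"dr":[0,0,-0.14],"gripper":1},{"travel":[0.06,0.1,0],"dr":[0,0,-0.23],"gripper":1},{"travel":[0.084,0.14,0],"dr":[0,0,-0.32],"gripper":1},{"travel":[0.1,0.17,0],"dr":[0,0,-0.4],"gripper":1},{"travel":[0.1,0.17,0],"dr":[0,0,-0.5],"gripper":0.6},{"travel":[0.1,0.17,0],"dr":[0,0,-0.6],"gripper":0.6}]'
python3 - <<'E'
from h import *
s=arm.capture('scene')[:,:,::-1];t=arm.capture('top')[:,:,::-1]
cv2.imwrite('pics/s2.png',s);cv2.imwrite('pics/t2.png',t)
f=lambda i:cv2.resize(i,(400,300),interpolation=cv2.INTER_CUBIC)
cv2.imwrite('pics/c2.png',np.vstack([np.hstack([f(t[197:257,190:270]),f(s[155:215,290:370])]),np.hstack([f(t[180:285,330:470]),f(s[200:335,80:260])])]))
goal((.561,.186,.175),102)
E
```

```text
time_s: 9.1
eef_pos: [0.5373, -0.0676, 0.1699]
tcp_rot: [0.01, 1.0, 0.0, -0.001]
ft_force: [0.6, -1.0, 0.2]
finger_gap: 0.0593
grip_force: 0.0
t 9.2 travel [-0.0169  0.2553 -0.005 ] dr [ 0.0005 -0.0023 -0.2364] pos [ 0.5373 -0.0687  0.17  ] q [-0.13  0.36  0.    1.22 -0.   -0.1 ] F [-0.3  0.4 -0.2] gap 0.0515 grip 0.0
```

View pics/c2.png

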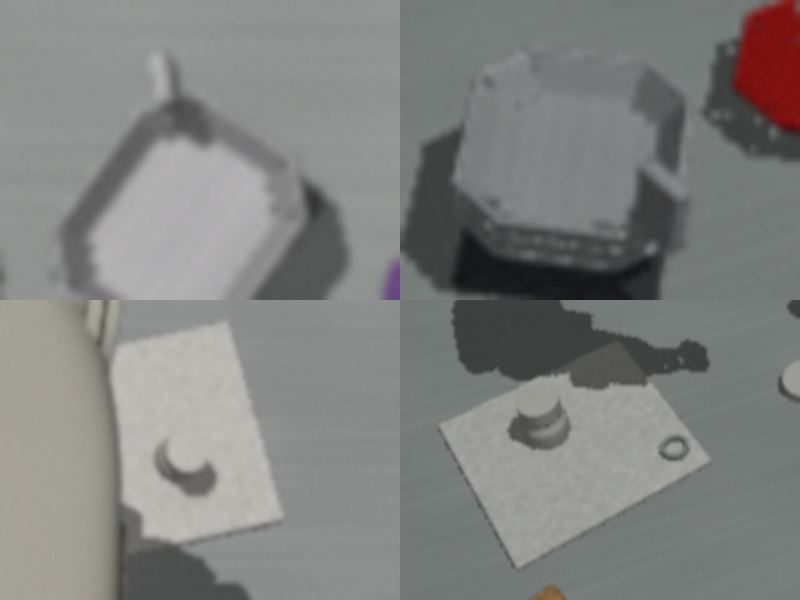

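The jar stands upright on the board, at (540,405) in the scene crop. The tray has not moved, with its ear at about (163,75) in the top crop. I go to the ear.

```bash
python3 -m jog '[{"travel":[-0.002,0.03,0],"dr":[0,0,-0.03],"gripper":0.6},{"travel":[-0.005,0.075,0],"dr":[0,0,-0.07],"gripper":0.6},{"travel":[-0.008,0.12,0],"dr":[0,0,-0.11],"gripper":0.6},{"travel":[-0.011,0.165,0],"dr":[0,0,-0.16],"gripper":0.6},{"travel":[-0.014,0.21,0],"dr":[0,0,-0.2],"gripper":0.6},{"travel":[-0.017,0.242,0.01],"dr":[0,0,-0.236],"gripper":0.6},{"travel":[-0.017,0.255,0.03],"dr":[0,0,-0.236],"gripper":0.6},{"travel":[-0.017,0.255,0.06],"dr":[0,0,-0.236],"gripper":0.6},{"travel":[-0.017,0.255,0.065],"dr":[0,0,-0.236],"gripper":0.6},{"travel":[-0.017,0.255,0.065],"dr":[0,0,-0.236],"gripper":0.6}]'
python3 -c "
from h import *
goal((.562,.1865,.061),102)"
```

```text
time_s: 10.2
eef_pos: [0.5607, 0.1842, 0.1046]
tcp_rot: [-0.103, 0.995, -0.001, -0.002]
ft_force: [-0.2, -0.8, 0.4]
finger_gap: 0.0508
grip_force: 0.0
t 10.2 travel [-0.0019  0.0021  0.0436] dr [-0.0005 -0.0044 -0.003 ] pos [0.5607 0.1842 0.1046] q [ 0.32  0.5   0.05  1.12 -0.    0.11] F [-0.2 -0.8  0.4] gap 0.0508 grip 0.0
```

```bash
python3 -m jog '[{"travel":[-0.001,0.002,0.015],"dr":[0,0,0],"gripper":0.6},{"travel":[-0.001,0.002,0.03],"dr":[0,0,0],"gripper":0.6},{"travel":[-0.001,0.002,0.043],"dr":[0,0,0],"gripper":0.6},{"travel":[-0.001,0.002,0.043],"dr":[0,0,0],"gripper":0.6}]'
python3 - <<'E'
from h import *
s=arm.capture('scene')[:,:,::-1];t=arm.capture('top')[:,:,::-1]
f=lambda i:cv2.resize(i,(400,400),interpolation=cv2.INTER_CUBIC)
cv2.imwrite('pics/c3.png',np.hstack([f(t[180:270,180:270]),f(s[140:230,280:370])]))
goal((.562,.1865,.061),102)
E
```

```text
time_s: 10.6
eef_pos: [0.5619, 0.1863, 0.0624]
tcp_rot: [-0.103, 0.995, -0.0, -0.001]
ft_force: [-0.7, 0.5, -0.1]
finger_gap: 0.0513
grip_force: 0.0
t 10.7 travel [ 0.0011 -0.0002  0.0029] dr [ 0.0001  0.0005 -0.0022] pos [0.5631 0.1869 0.0639] q [ 0.32  0.54 -0.    1.03 -0.    0.11] F [ 0.3  1.2 -0.1] gap 0.0513 grip 0.0
```

View pics/c3.png

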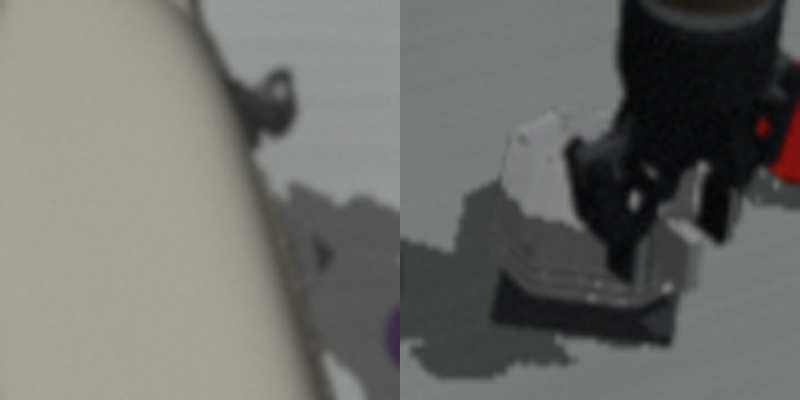

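The ear, at (685,250), is between the fingers. Closing.

```bash
python3 -m jog '[{"travel":[0,0,0],"dr":[0,0,0],"gripper":0.3},{"travel":[0,0,0],"dr":[0,0,0],"gripper":0.2},{"travel":[0,0,0],"dr":[0,0,0],"gripper":0.1},{"travel":[0,0,0],"dr":[0,0,0],"gripper":0},{"travel":[0,0,0],"dr":[0,0,0],"gripper":0},{"travel":[0,0,0],"dr":[0,0,0],"gripper":0},{"travel":[0,0,0],"dr":[0,0,0],"gripper":0}]' 80
cat > peel.py <<'E'
from h import *
s=arm.read_state();R0=Ro.from_quat(s["tcp_rot"]);p=s["eef_pos"]
y=R0.apply([0,1,0]);y[2]=0;y/=np.linalg.norm(y)   # tilt axis ~ tool y
ear=np.array([p[0],p[1],.076]);piv=ear-np.r_[Ro.from_euler('z',-33,degrees=True).apply([.089,.070,0])[:2],.046]
print("pos",p,"piv",piv,"F",s["ft_force"].round(1),"gap",s["finger_gap"])
for deg in range(2,22,2):
    Q=Ro.from_rotvec(-np.radians(deg)*y) ; 
    if Q.apply(ear-piv)[2]<.046: Q=Q.inv()
    pn=piv+Q.apply(p-piv)
    print(deg,R0.inv().apply(pn-p).round(4),(R0.inv()*Q*R0).as_rotvec().round(3),"ear dz",(Q.apply(ear-piv)[2]-.046).round(4))
E
python3 peel.py
```

```text
time_s: 11.4
eef_pos: [0.5631, 0.1881, 0.0643]
tcp_rot: [-0.104, 0.995, 0.001, 0.001]
ft_force: [-1.4, 3.1, 5.8]
finger_gap: 0.0084
grip_force: 78.4
pos [0.56314115 0.18807103 0.06427589] piv [0.45037474 0.17783697 0.03      ] F [-1.4  3.1  5.8] gap 0.008396338329940915
2 [ 0.0013  0.     -0.0039] [-0.    -0.035 -0.   ] ear dz 0.0039
4 [ 0.0027  0.     -0.0078] [-0.   -0.07 -0.  ] ear dz 0.0077
6 [ 0.0042  0.     -0.0116] [-0.    -0.105 -0.   ] ear dz 0.0115
8 [ 0.0058  0.     -0.0153] [-0.   -0.14 -0.  ] ear dz 0.0152
10 [ 0.0076  0.     -0.019 ] [-0.    -0.175 -0.   ] ear dz 0.0188
12 [ 0.0095  0.     -0.0226] [-0.    -0.209 -0.   ] ear dz 0.0224
14 [ 0.0116  0.     -0.0262] [-0.    -0.244 -0.   ] ear dz 0.0258
16 [ 0.0138  0.     -0.0297] [-0.    -0.279 -0.   ] ear dz 0.0292
18 [ 0.016   0.     -0.0331] [-0.    -0.314 -0.   ] ear dz 0.0325
20 [ 0.0184  0.0001 -0.0364] [-0.    -0.349 -0.   ] ear dz 0.0357
```

```bash
python3 -m jog '[{"travel":[0.0007,0,-0.002],"dr":[0,-0.017,0],"gripper":0},{"travel":[0.0013,0,-0.0039],"dr":[0,-0.035,0],"gripper":0},{"travel":[0.0027,0,-0.0078],"dr":[0,-0.07,0],"gripper":0},{"travel":[0.0042,0,-0.0116],"dr":[0,-0.105,0],"gripper":0},{"travel":[0.0058,0,-0.0153],"dr":[0,-0.14,0],"gripper":0},{"travel":[0.0058,0,-0.0153],"dr":[0,-0.14,0],"gripper":0}]' 80
python3 - <<'E'
from h import *
s=arm.capture('scene')[:,:,::-1];cv2.imwrite('pics/s4.png',cv2.resize(s[140:230,270:370],(800,600),interpolation=cv2.INTER_CUBIC))
E
```

```text
time_s: 12.0
eef_pos: [0.5573, 0.1863, 0.08]
tcp_rot: [-0.104, 0.992, 0.008, 0.072]
ft_force: [2.0, 3.1, 2.0]
finger_gap: 0.0084
grip_force: 78.3
```

View pics/s4.png

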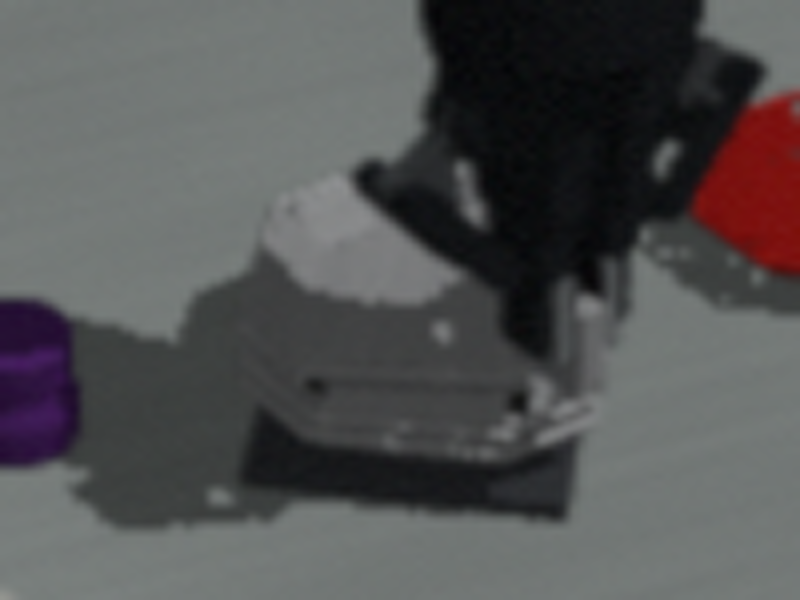

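The top tray is tilting, with a gap opening at (420,395), and the lower stack has stayed put. I continue about the same pivot.

```bash
python3 -m jog '[{"travel":[0.0013,0,-0.0039],"dr":[0,-0.035,0],"gripper":0},{"travel":[0.0027,0,-0.0078],"dr":[0,-0.07,0],"gripper":0},{"travel":[0.0042,0,-0.0116],"dr":[0,-0.105,0],"gripper":0},{"travel":[0.0058,0,-0.0153],"dr":[0,-0.14,0],"gripper":0},{"travel":[0.0067,0,-0.0172],"dr":[0,-0.157,0],"gripper":0},{"travel":[0.0067,0,-0.0172],"dr":[0,-0.157,0],"gripper":0},{"travel":[0.0067,0,-0.0172],"dr":[0,-0.157,0],"gripper":0}]' 80
python3 - <<'E'
from h import *
s=arm.capture('scene')[:,:,::-1];cv2.imwrite('pics/s5.png',cv2.resize(s[140:230,270:370],(800,600),interpolation=cv2.INTER_CUBIC))
goal((.545,.186,.2),102)
E
```

```text
time_s: 12.75
eef_pos: [0.5516, 0.1852, 0.0978]
tcp_rot: [-0.102, 0.983, 0.016, 0.151]
ft_force: [4.4, 2.5, 9.3]
finger_gap: 0.0082
grip_force: 79.2
t 12.8 travel [-0.0246  0.0022 -0.0995] dr [ 0.0007  0.3043 -0.0019] pos [0.5517 0.1852 0.0977] q [ 0.34  0.3  -0.35  0.63 -0.04  0.13] F [3.1 2.6 9.8] gap 0.0085 grip 79.2
```

View pics/s5.png

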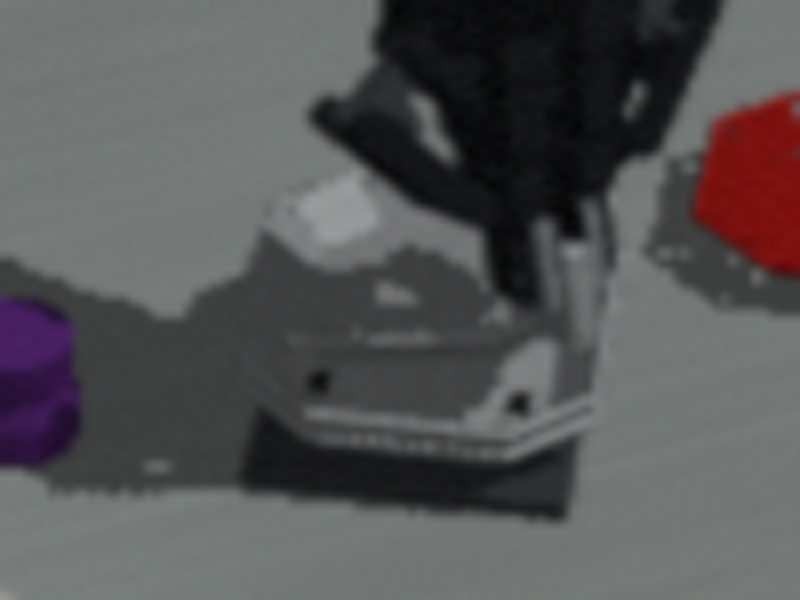

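The ear corner is now about 32 mm up. The far foot is still seated: the wrist reads about 9 N pushing up. I lift straight up, still tilted.

```bash
python3 -m jog '[{"travel":[-0.0008,0,-0.0024],"dr":[0,0,0],"gripper":0},{"travel":[-0.0018,0,-0.0057],"dr":[0,0,0],"gripper":0},{"travel":[-0.003,0,-0.0095],"dr":[0,0,0],"gripper":0},{"travel":[-0.0048,0,-0.0152],"dr":[0,0,0],"gripper":0},{"travel":[-0.0075,0,-0.0238],"dr":[0,0,0],"gripper":0},{"travel":[-0.0121,0,-0.038],"dr":[0,0,0],"gripper":0},{"travel":[-0.0181,0,-0.0572],"dr":[0,0,0],"gripper":0},{"travel":[-0.0242,0,-0.0762],"dr":[0,0,0],"gripper":0},{"travel":[-0.0302,0,-0.0953],"dr":[0,0,0],"gripper":0},{"travel":[-0.0332,0,-0.1048],"dr":[0,0,0],"gripper":0},{"travel":[-0.0332,0,-0.1048],"dr":[0,0,0],"gripper":0}]' 80
python3 - <<'E'
from h import *
s=arm.capture('scene')[:,:,::-1];cv2.imwrite('pics/s6.png',cv2.resize(s[50:290,80:400],(800,600)))
goal((.5517,.185,.215),102)
E
```

```text
time_s: 13.9
eef_pos: [0.55, 0.1845, 0.2066]
tcp_rot: [-0.103, 0.983, 0.016, 0.149]
ft_force: [0.3, 0.9, -0.8]
finger_gap: 0.0085
grip_force: 78.1
t 13.95 travel [-0.0054  0.0002 -0.0088] dr [-0.0003  0.2976 -0.0013] pos [0.5492 0.1843 0.205 ] q [ 0.34  0.19 -0.18  0.91 -0.04  0.13] F [ 0.   0.2 -1.4] gap 0.0082 grip 78.1
```

View pics/s6.png

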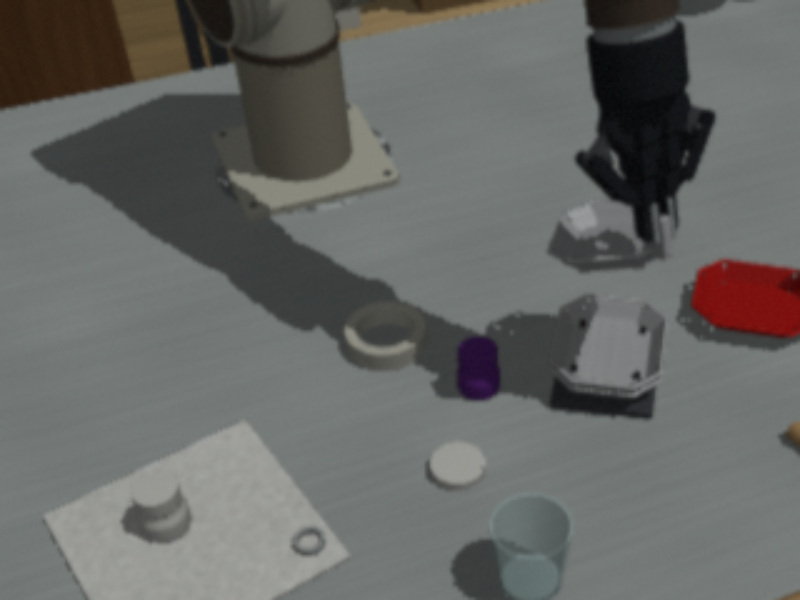

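The tray is free, the lower trays sit flat at (610,350), and the jar is upright at (160,500). I level the tray while swinging it over the board.

```bash
python3 -m jog '[{"travel":[-0.0054,0,-0.0088],"dr":[0,0.06,0],"gripper":0},{"travel":[-0.0054,0,-0.0088],"dr":[0,0.14,0],"gripper":0},{"travel":[-0.0054,0,-0.0088],"dr":[0,0.22,0],"gripper":0},{"travel":[-0.0054,0,-0.0088],"dr":[0,0.28,0],"gripper":0},{"travel":[-0.0054,0,-0.0088],"dr":[0,0.298,0],"gripper":0},{"travel":[-0.0054,0,-0.0088],"dr":[0,0.298,0],"gripper":0}]' 80
python3 -c "
from h import *
goal((.577,-.282,.2),54)"
```

```text
time_s: 14.55
eef_pos: [0.5516, 0.1847, 0.2126]
tcp_rot: [-0.104, 0.995, -0.0, -0.002]
ft_force: [-1.3, 0.0, -1.0]
finger_gap: 0.0089
grip_force: 78.1
t 14.55 travel [ 0.0715 -0.4619  0.0131] dr [-0.002  -0.0033  0.8364] pos [0.5516 0.1847 0.2126] q [ 0.32  0.41  0.2   1.36 -0.    0.12] F [-1.3  0.  -1. ] gap 0.0089 grip 78.1
```

```bash
python3 -m jog '[{"travel":[0.003,-0.02,0],"dr":[0,0,0.03],"gripper":0},{"travel":[0.008,-0.055,0],"dr":[0,0,0.1],"gripper":0},{"travel":[0.015,-0.1,0],"dr":[0,0,0.18],"gripper":0},{"travel":[0.022,-0.145,0],"dr":[0,0,0.26],"gripper":0},{"travel":[0.029,-0.19,0],"dr":[0,0,0.34],"gripper":0},{"travel":[0.036,-0.235,0],"dr":[0,0,0.42],"gripper":0},{"travel":[0.043,-0.28,0],"dr":[0,0,0.5],"gripper":0},{"travel":[0.05,-0.325,0],"dr":[0,0,0.58],"gripper":0},{"travel":[0.057,-0.37,0],"dr":[0,0,0.66],"gripper":0},{"travel":[0.064,-0.415,0],"dr":[0,0,0.75],"gripper":0},{"travel":[0.069,-0.445,0.003],"dr":[0,0,0.81],"gripper":0},{"travel":[0.0715,-0.462,0.005],"dr":[0,0,0.836],"gripper":0}]' 80
python3 -m jog '[{"travel":[0,0,0],"dr":[0,0,0],"gripper":0},{"travel":[0,0,0],"dr":[0,0,0],"gripper":0},{"travel":[0,0,0],"dr":[0,0,0],"gripper":0},{"travel":[0,0,0],"dr":[0,0,0],"gripper":0}]' 80
python3 - <<'E'
from h import *
s=arm.capture('scene')[:,:,::-1];cv2.imwrite('pics/s7.png',cv2.resize(s[100:340,60:380],(800,600)))
goal((.577,-.282,.2),54)
E
```

```text
time_s: 15.75
eef_pos: [0.5761, -0.2843, 0.209]
tcp_rot: [0.311, 0.951, -0.0, -0.001]
ft_force: [0.3, -0.1, -1.4]
finger_gap: 0.0084
grip_force: 78.0
time_s: 16.15
eef_pos: [0.5776, -0.2802, 0.2101]
tcp_rot: [0.308, 0.952, -0.0, -0.0]
ft_force: [-0.4, 0.2, -0.7]
finger_gap: 0.0087
grip_force: 78.1
t 16.2 travel [-0.0004 -0.0016  0.0102] dr [-0.0005 -0.0003  0.0028] pos [ 0.5776 -0.2804  0.2102] q [-0.45  0.54  0.4   1.43 -0.    0.17] F [ 0.4 -0.7 -0.4] gap 0.0083 grip 78.1
```

View pics/s7.png

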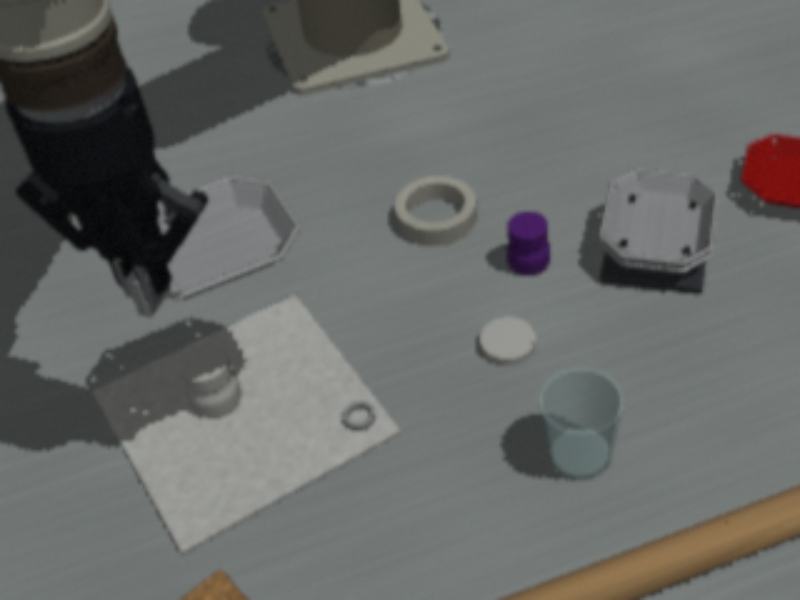

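The tray hangs level by its ear at about (215,245), the jar stands upright at (212,385), and the lower trays and bystanders are undisturbed. I run one projection check and then hand in.

```bash
python3 - <<'E'
from h import *
p=px("scene",(.524,-.232,.2));print((p-[60,100])*2.5)
d=np.array(p)*0+p
if abs((p[0]-60)*2.5-210)<35 and abs((p[1]-100)*2.5-240)<35: print(arm.job_done())
E
```

```text
[206.48146686 232.28153547]
the job is handed in; nothing more can be done
None
```

The job is handed in after about 16 s of robot time, but no pass/fail verdict came back: the jar stands upright on the board, and the tray was peeled off ear-first and is held level about 17 cm above the bench, roughly 2 cm off the board's centre, with the lower trays and bystanders undisturbed in the last picture.

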